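Set the resting timer for the lasagne

ROBOT

A 7-joint arm with a two-finger parallel gripper is mounted at the origin on the work surface. World frame = base frame: x ahead of the robot, y to its left, z up, the work surface at z = 0. Lengths are in mm, angles in rad, forces in N, time in s.
With the tool pointing down it reaches from about 400 to 875 mm from the base axis. Payload 4.4 kg.
Tool frame: the origin (TCP) lies at the very end of the fingers, on their centre line; the grasp point (between the pads) lies 19 mm behind it; z points along the fingers, x is the direction in which the jaws open and shut, and the axes are right-handed (so a half turn about z gives the same grasp; the last joint's range is limited). The gripper opens to 85 mm and grips with 20 to 120 N. Pads are 22 mm wide; open, the fingers measure 114 mm over their backs; the gripper's body (76 mm by 85 mm) begins 54 mm behind the grasp point. The pads swing forward as they close: fully open they stand 13 mm farther back than shut.
Start: joints at [-1.167, 0.628, 0.038, 1.517, -0.027, 0.996, -0.02], TCP at [294.24, 579.604, 231.313] pointing down, gripper open.
Joint ranges: [-3.06, 3.06], [-0.37, 2.12], [-1.25, 1.32], [0.18, 2.47], [-1.1, 4.24], [0.23, 1.98], [-2.94, 2.94]. Speed limits (rad/s): [2.57, 2.57, 3.14, 3.14, 3.14, 3.14, 3.14].

INTERFACE

Orientations are given as [roll, pitch, yaw] about the fixed x, y, z axes, in that order (R = Rz(yaw) Ry(pitch) Rx(roll)).
In Python, from cell import * gives the robot as it stands. The module is installed in compiled form; this text tells all that it offers.
- The arm moves only by the tool play_rows, never from a script. Its argument "targets" is a list of rows, each an object with "slide": the shift along the tool's x, y, z in mm, a list of three; "turn": the turn, a rotation vector about the tool's x, y, z in degrees, a list of three; "hand": the finger opening in mm, from 0 to 85.4. A call has 1 to 5 rows; each row shifts and turns the commanded pose from where the row before left it, along the tool's axes as they then stand; what a row does not reach is not made up. A row lasts 1/8 s, in which the tool goes at most 62.5 mm and 10.7 degrees, less where a joint would pass 70% of its speed; a pose out of reach is approached as far as the arm can. A call is refused whole if a number of a shift passes 62.5 or a number of a turn 10.7, either way. A call with a gripper value outside its range is refused whole. The fingers move at their own pace and stop on an object; the grip force is fixed at half the most. Time passes only in rows, so rows that do not move let the fingers close. It gives the time, the measured TCP pose, the force and the opening at its end, in the units of the state.
- read_state(): the state, without advancing time (a new reading comes with each control period).
- get_image(name): name is "side" or "top"; returns (picture, depth): 400x640x3 uint8, blue, green, red; 400x640 float32, mm along the optical axis (not along the pixel's ray), 0 where there is no reading.
- calibration(name): a dict with "K" (3x3 intrinsics, pixels), "D" ([k1, k2, p1, p2, k3] as OpenCV has them; the pictures are not rectified), "R" (3x3) and "t" (3): a world point X has camera coordinates R X + t. Camera axes: x right, y down, z forward; pixel columns grow to the right and rows downward; lengths in mm; the calibration is good to about 2 mm. A picture is of the moment at which its call begins. calibration takes no time and is no camera call.
- finish_job(): hands the job in, once; it reports no verdict.
The state is a dict: "clock": time; "qpos": joint angles; "qd": joint speeds; "tau": joint torques, N m; "eef_pos": TCP position; "tool_rot": TCP orientation; "force": force on the tool from outside, world axes, zero at the start; "torque": the same for the moment, N m; "width": finger opening in mm.
Only numpy, scipy, OpenCV 4.12 (cv2) and the standard library are available. Lean on these libraries where they do the work, as an engineer would, in place of code of your own. Each camera call takes 0.05 s, during which the arm holds its last target.

TASK

Set the bench timer for resting the hot pans: push the dial's bar round with a fingertip, without pinching the bar, until the dial's index line meets the one long line of the scale around it. Then press the start button fully down and let it come back up, leave the dial lined up, and leave the pan, shaker, mug and turner where they are.

Things in the scene. Friction and masses are not known exactly. Their poses are not given: they have to be found in the camera images.
- timer: Bench timer, a fixed flat aluminium housing 180 (x) x 280 (y) x 55 mm high; origin at the centre of its underside, z up. The dial sits on its top at x 0, y +50 mm, the start button on its top at x 0, y -95 mm. It cannot be moved.
- dial_axis (a point): Point on the dial's vertical turning axis, at the height of the dial's flat top (67 mm above the table). Its axes are those of the timer.
- dial (a joint): Dial angle in rad about the vertical, growing counter-clockwise seen from above; 0 when the index points along the timer's +x. Range -2.8 to 2.8; it stays where it is left and takes about 0.08 N m (2 N at 40 mm from the axis) to turn. At the start the index is always 0.6 to 2.7 rad counter-clockwise of the target line: turn it clockwise.
- dial_index (a point): Outer end of the index line, on the rim of the dial (a steel disc 120 mm across): 60 mm from the axis, at the height of the flat top. A white line 6 mm wide on top of the dial's black bar, on its index half only, and a short black line on the steel beyond it make up the index line. x points outward along it.
- target_line (a point): Inner end of the scale's one long line, 60 mm from the dial's axis, at the height of the dial's flat top: the index point meets it when the dial is set. The scale is a flat white ring 160 mm across around the dial, stuck fast, with black lines every 15 degrees: 23 short (6 x 2 mm) and this one 18 x 5 mm. x points outward along the line.
- dial_bar (a point): Top of the index half of the dial's upright black bar, 36 mm from the axis. The bar spans the dial's middle, 96 mm long (48 mm each way from the axis), 16 mm thick; its two 4 mm side plates rise 31 mm above the dial's flat top, its core 34 mm. x along the index, y to its left: pushing the left side of this half turns the dial clockwise.
- start (a joint): Travel of the start button in m: 0 up, 0.006 fully down; a spring returns it, fully down takes about 5 N.
- start_top (a point): Centre of the top of the start button, a grey round cap 32 mm across in a black housing, at the other end of the timer from the dial. It is pressed straight down.
- pan: Loose foil pan of lasagne, 182 x 228 x 50 mm, beside the timer; origin at the centre of its underside. Leave it alone.
- shaker: Loose steel shaker, 52 mm across, 100 mm high; origin at the centre of its underside. Leave it alone.
- mug: Loose white mug, 80 mm across, 90 mm high; origin at the centre of its underside. Leave it alone.
- turner: Loose turner (spatula) 300 mm long lying flat beyond the timer; origin under its middle. Leave it alone.

How it is judged:
By the outcome, as a careful person would: the job done as asked, in the order asked, and still so for the second after the job is handed in, with the robot touching nothing.
It also fails if it takes over 51 s, if anything falls off the work surface, if the arm or the gripper's body presses on something with over 40 N, if the wrist force passes 120 N, or if a joint passes its speed limit or range.

## Working session

There is one attempt and no reset: what is moved stays moved. The work goes in short steps, Python scripts to look and compute and a tool call to move; the robot and the scene stay as the last step left them, time stands still between calls to the robot, and variables do not carry over. Pictures are saved under pics/ and viewed, and the job is handed in when it is done.

Besides the shell and the picture viewer there is one more tool, called after ">>>" in YAML: its name, and indented under it one key for each argument. play_rows: Moves the arm, as the interface text tells. Its arguments: {"type":"object","properties":{"targets":{"type":"array"}},"required":["targets"]}

```bash
mkdir -p pics; python3 - <<'E'
from cell import *
import cv2,numpy as np
for n in("top","side"):
    p,d=get_image(n); cv2.imwrite(f"pics/{n}0.png",p); np.save(f"pics/{n}0.npy",d)
    c=calibration(n); print(n,c["K"],c["D"],c["R"],c["t"])
s=read_state(); print(s)
E
```

```text
top [[490.5090043    0.         317.22722962]
 [  0.         490.5090043  193.65922224]
 [  0.           0.           1.        ]] [0.05017904 0.         0.         0.         0.        ] [[-0.01499773 -0.99953408 -0.02658348]
 [-0.98341738  0.01955114 -0.18029978]
 [ 0.18073552  0.02343857 -0.98325241]] [  62.14593058  633.62570555 1256.94369155]
side [[398.1287771    0.         324.364307  ]
 [  0.         398.1287771  194.98299937]
 [  0.           0.           1.        ]] [-0.09047835  0.          0.          0.          0.        ] [[ 0.97350299 -0.22810392  0.01614084]
 [-0.10137589 -0.49376624 -0.86366534]
 [ 0.20497525  0.8391445  -0.50380715]] [-591.85789932  171.86467339  959.85048126]
{'clock': 0.1, 'qpos': array([-1.16677122,  0.62925399,  0.03848062,  1.51822881, -0.02700972,
        0.99631148, -0.02000714]), 'qd': array([-6.95086672e-05, -1.27523957e-03, -3.49937382e-04, -1.77979417e-03,
        1.03635708e-03,  2.54219334e-03, -1.33436942e-04]), 'tau': array([ 3.18595397e-03, -5.64541018e+01,  1.23066612e+00, -1.93972993e+01,
        1.13470180e-02,  5.39434055e-03, -2.78667790e-05]), 'eef_pos': array([294.01736476, 579.09345689, 230.49401106]), 'tool_rot': array([3.14156356e+00, 1.68243071e-03, 1.10093064e+00]), 'force': array([ 0.16843852,  0.22621826, -0.86880292]), 'torque': array([ 0.0083803 , -0.01621808, -0.01431224]), 'width': 85.66876803148239}
```

```bash
ls . pics
```

```text
.:
pics

pics:
side0.npy
side0.png
top0.npy
top0.png
```

View pics/top0.png

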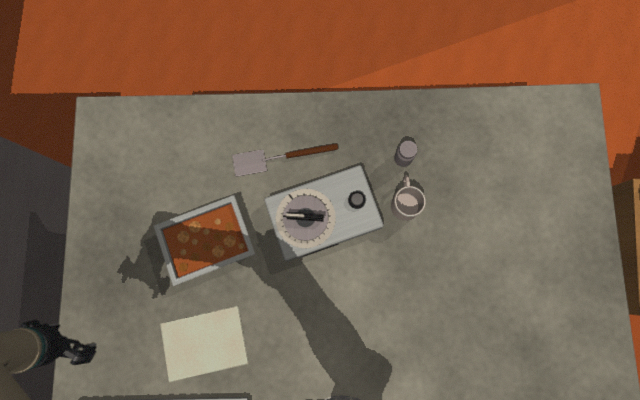

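View pics/side0.png

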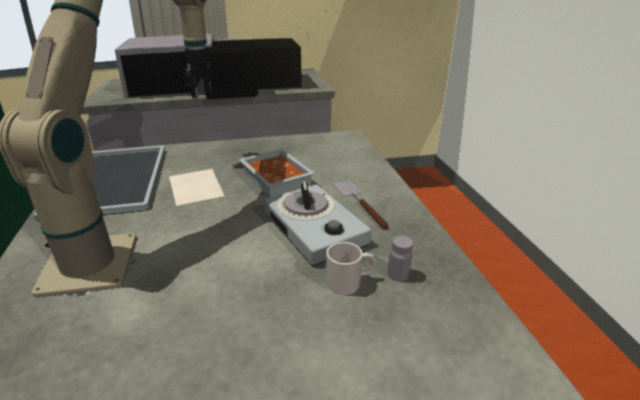

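```bash
python3 - <<'E'
import cv2
p=cv2.imread("pics/top0.png"); c=p[150:270,240:400]
cv2.imwrite("pics/top0z.png",cv2.resize(c,None,fx=5,fy=5,interpolation=cv2.INTER_CUBIC))
p=cv2.imread("pics/side0.png"); c=p[165:265,250:390]
cv2.imwrite("pics/side0z.png",cv2.resize(c,None,fx=5.5,fy=5.5,interpolation=cv2.INTER_CUBIC))
E
```

```text
(no output)
```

View pics/top0z.png

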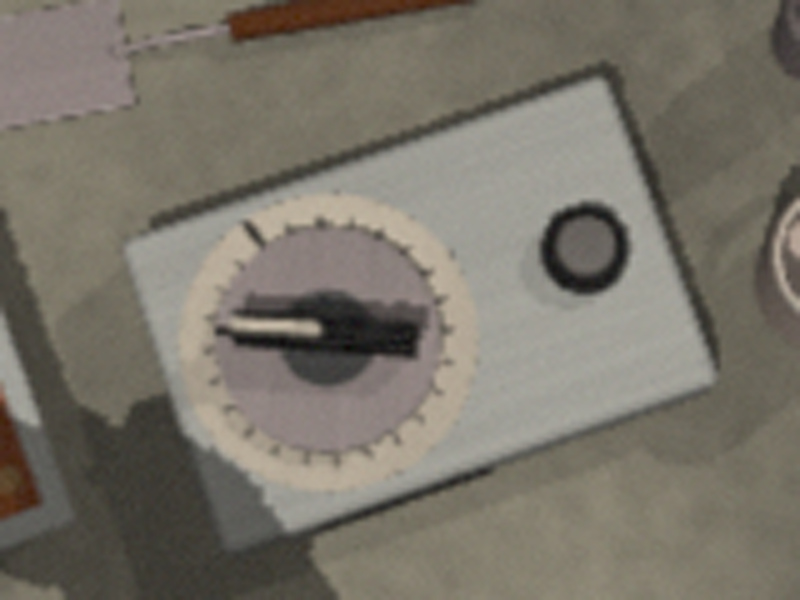

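View pics/side0z.png

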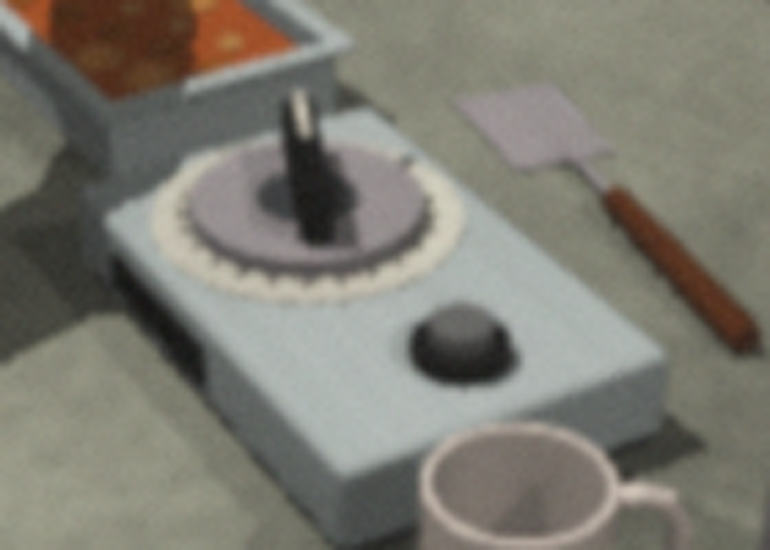

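```bash
cat > h.py <<'E'
from cell import *
import cv2,numpy as np
def cast(n,px,z):
    c=calibration(n);R=np.array(c["R"]);t=np.array(c["t"])
    u=cv2.undistortPoints(np.array(px,float).reshape(-1,1,2),np.array(c["K"]),np.array(c["D"])).reshape(-1,2)
    r=np.c_[u,np.ones(len(u))]@R; C=-R.T@t
    return C+r*((z-C[2])/r[:,2])[:,None]
def proj(n,X):
    c=calibration(n);return cv2.projectPoints(np.array(X,float).reshape(-1,1,3),cv2.Rodrigues(np.array(c["R"]))[0],np.array(c["t"]),np.array(c["K"]),np.array(c["D"]))[0].reshape(-1,2)
def circ(P):
    A=np.c_[2*P[:,:2],np.ones(len(P))];s=np.linalg.lstsq(A,(P[:,:2]**2).sum(1),rcond=None)[0]
    return s[:2],np.sqrt(s[2]+s[:2]@s[:2])
def z5(X,Y): return [(X+.5)/5-.5+240,(Y+.5)/5-.5+150]
E
python3 - <<'E'
from h import *
p=cv2.imread("pics/top0.png").astype(int)
d=np.load("pics/top0.npy")
def at(u,v): return d[v,u]
c=calibration("top")
# steel disc rim: ring of cream / outer edges: sample radial in world
f=lambda a:a
b,g,r=p[...,0],p[...,1],p[...,2]
m=((r-b)>22)&(r>130); m=m.astype(np.uint8); m[:,:270]=0;m[:,345:]=0;m[:180]=0;m[255:]=0
n,l,st,ce=cv2.connectedComponentsWithStats(m); k=1+st[1:,4].argmax(); print(st[k],ce[k])
m=(l==k).astype(np.uint8)
cs,h=cv2.findContours(m,cv2.RETR_CCOMP,cv2.CHAIN_APPROX_NONE)
o=max(cs,key=cv2.contourArea).reshape(-1,2)
hull=cv2.convexHull(o).reshape(-1,2)
P=cast("top",hull,55.); print("ring",circ(P))
for q in [[-90,50],[90,50]]: pass
# housing corners top
C=cast("top",[z5(125,240),z5(605,75),z5(718,380),z5(228,548)],55.);print(C)
e=C[1]-C[0]; print(np.linalg.norm(e),np.linalg.norm(C[2]-C[1]),np.linalg.norm(C[3]-C[0]),np.linalg.norm(C[3]-C[2]),C.mean(0))
print("axis by corners",)
y=((C[0]-C[1])+(C[3]-C[2]));y/=np.linalg.norm(y); ce=C.mean(0); print(y,ce+50*y,ce-95*y)
print("target",cast("top",[z5(246,222),z5(264,244)],55.))
print("idx", cast("top",[z5(218,329)],67.),cast("top",[z5(228,326),z5(320,327)],101.))
print("but",[cast("top",[z5(584,246)],z) for z in(60,65,75)])
for q in([584,246],[300,327],[330,260],[450,400]):
    u=z5(*q); u=np.round(u).astype(int); dd=d[u[1],u[0]]
    uu=cv2.undistortPoints(np.array([[u]],float),c["K"],c["D"])[0,0]; X=c["R"].T@(np.array([*uu,1])*dd-c["t"]);print(q,X)
E
```

```text
[ 276  189   59   59 1012] [305.35375494 218.97628458]
ring (array([570.85842203,  84.14791928]), np.float64(79.00272057855646))
[[ 627.27941068  192.98954099   55.        ]
 [ 712.96732812  -67.59002683   55.        ]
 [ 545.90405141 -122.03439674   55.        ]
 [ 461.94478206  137.92899343   55.        ]]
274.3066356493262 175.71092123377932 174.26188142797338 273.1851444318122 [587.02389307  35.32352772  55.        ]
axis by corners
[-0.30986362  0.95078101  0.        ] [571.53071215  82.86257845  55.        ] [616.4609368  -55.00066869  55.        ]
target [[635.83300015 127.73941248  55.        ]
 [623.61944415 118.10535542  55.        ]]
idx [[576.33978048 141.83895617  67.        ]] [[573.05169339 133.45662764 101.        ]
 [571.63520652  86.01063499 101.        ]]
but [array([[618.31190206, -53.20808925,  60.        ]]), array([[617.45481185, -52.92369264,  65.        ]]), array([[615.74063143, -52.35489943,  75.        ]])]
[584, 246] [614.31089577 -50.98761334  80.3538347 ]
[300, 327] [571.57026911  95.18534338 102.71357785]
[330, 260] [611.33814608  81.137168    65.58087476]
[450, 400] [536.68616877  18.79446056  54.8436832 ]
```

>>> play_rows:
  targets:
    - {"slide": [0, 0, 0], "turn": [0, 0, -8.1], "hand": 0}
    - {"slide": [0, 0, 0], "turn": [0, 0, -8.1], "hand": 0}
    - {"slide": [0, 0, 0], "turn": [0, 0, -8.1], "hand": 0}
    - {"slide": [-44.7, 25.9, 0], "turn": [0, 0, 0], "hand": 0}
    - {"slide": [-44.7, 25.9, 0], "turn": [0, 0, 0], "hand": 0}

```text
clock: 0.72
eef_pos: [342.0, 486.7, 230.6]
tool_rot: [-3.141, 0.001, 1.527]
force: [0.4, -0.5, 0.2]
width: 0.0
```

>>> play_rows:
  targets:
    - {"slide": [-44.7, 25.9, 0], "turn": [0, 0, 0], "hand": 0}
    - {"slide": [-44.7, 25.9, 0], "turn": [0, 0, 0], "hand": 0}
    - {"slide": [-44.7, 25.9, 0], "turn": [0, 0, 0], "hand": 0}
    - {"slide": [-44.7, 25.9, 0], "turn": [0, 0, 0], "hand": 0}
    - {"slide": [-44.7, 25.9, 0], "turn": [0, 0, 0], "hand": 0}

```text
clock: 1.35
eef_pos: [461.5, 257.1, 231.1]
tool_rot: [-3.141, 0.0, 1.525]
force: [0.7, 0.6, 0.1]
width: 0.3
```

>>> play_rows:
  targets:
    - {"slide": [-44.7, 25.9, 0], "turn": [0, 0, 0], "hand": 0}
    - {"slide": [-44.7, 25.9, 0], "turn": [0, 0, 0], "hand": 0}
    - {"slide": [-44.7, 25.9, 0], "turn": [0, 0, 0], "hand": 0}
    - {"slide": [0, 0, 0], "turn": [0, 0, 0], "hand": 0}
    - {"slide": [0, 0, 0], "turn": [0, 0, 0], "hand": 0}

```text
clock: 1.98
eef_pos: [532.1, 121.6, 231.0]
tool_rot: [-3.141, -0.001, 1.525]
force: [-0.4, 0.7, -0.1]
width: -0.0
```

```bash
python3 - <<'E'
from h import *
p,d=get_image("side"); cv2.imwrite("pics/side1z.png",cv2.resize(p[100:265,220:400],None,fx=4,fy=4,interpolation=cv2.INTER_CUBIC))
s=read_state();print(s["eef_pos"],s["tool_rot"],s["qpos"],s["force"])
E
```

```text
[531.86565545 122.44749615 231.0387885 ] [-3.14059477e+00 -7.09947380e-04  1.52661008e+00] [-0.23518176  0.47924279 -0.06150392  1.80901835  0.0362421   0.85514103
  1.2130343 ] [-0.43326165 -0.22596914 -0.00545808]
```

View pics/side1z.png

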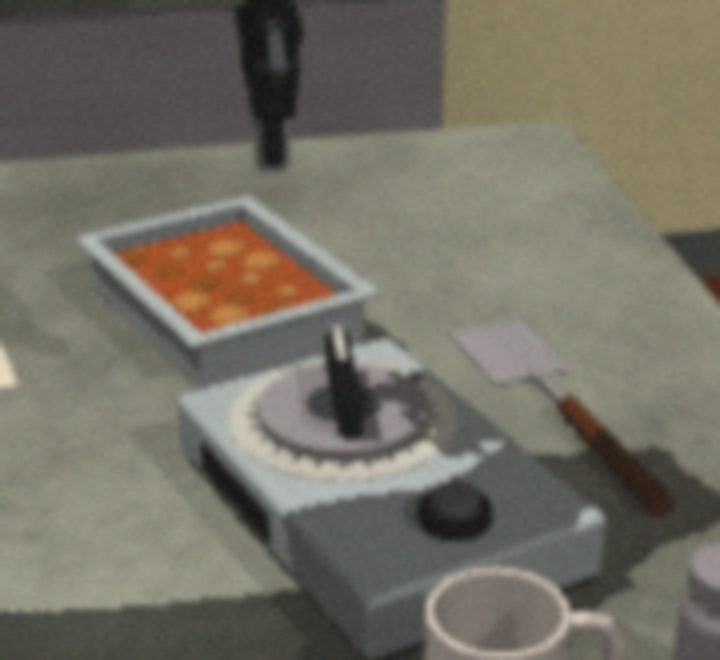

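The side view shows the closed fingertip (zoom 272,165) in clear air, behind and left of the dial's bar (zoom 345,390). Next I descend beside the bar.

>>> play_rows:
  targets:
    - {"slide": [0, 0, 50], "turn": [0, 0, 0], "hand": 0}
    - {"slide": [0, 0, 50], "turn": [0, 0, 0], "hand": 0}
    - {"slide": [0, 0, 36], "turn": [0, 0, 0], "hand": 0}
    - {"slide": [0, 0, 16], "turn": [0, 0, 0], "hand": 0}
    - {"slide": [0, 0, 0], "turn": [0, 0, 0], "hand": 0}

```text
clock: 2.65
eef_pos: [531.9, 122.2, 78.9]
tool_rot: [-3.14, 0.0, 1.527]
force: [-1.1, 0.1, 0.4]
width: -0.1
```

```bash
python3 - <<'E'
from h import *
p,d=get_image("top"); cv2.imwrite("pics/top2z.png",cv2.resize(p[150:270,240:400],None,fx=5,fy=5,interpolation=cv2.INTER_CUBIC))
p,d=get_image("side"); cv2.imwrite("pics/side2z.png",cv2.resize(p[140:260,250:390],None,fx=5,fy=5,interpolation=cv2.INTER_CUBIC))
s=read_state();print(s["eef_pos"],s["tool_rot"],s["force"])
E
```

```text
[533.37108499 122.04500038  80.45167984] [ 3.13965740e+00 -8.53213674e-04  1.52590123e+00] [-0.08496565 -0.07382299  0.7106759 ]
```

View pics/top2z.png

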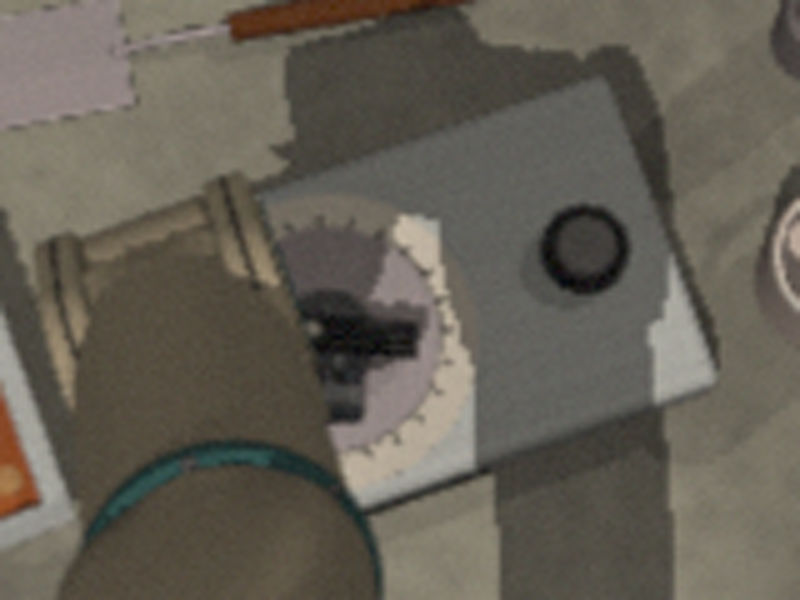

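View pics/side2z.png

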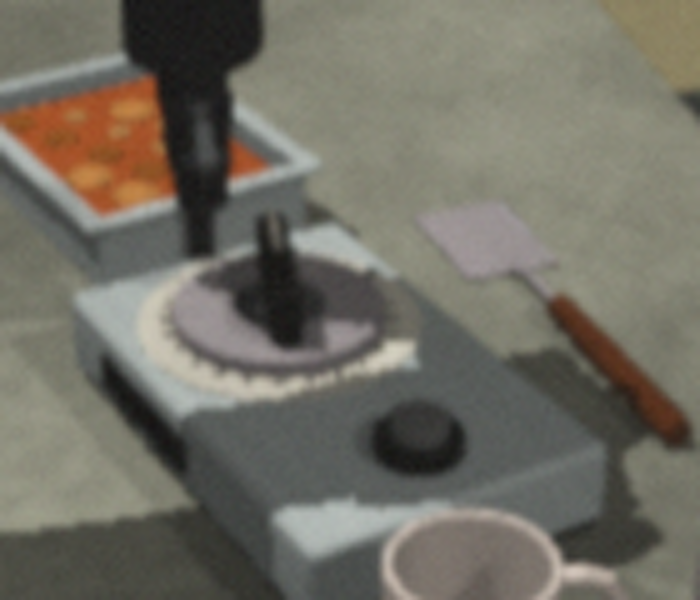

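The fingertip stands clear left of the index half. Top view is blocked by the wrist; the side view shows the gap. I now close in on the bar.

>>> play_rows:
  targets:
    - {"slide": [0, 8, 3], "turn": [0, 0, 0], "hand": 0}
    - {"slide": [0, 8, 0], "turn": [0, 0, 0], "hand": 0}
    - {"slide": [0, 2, 0], "turn": [0, 0, 0], "hand": 0}
    - {"slide": [0, 0, 0], "turn": [0, 0, 0], "hand": 0}

```text
clock: 3.25
eef_pos: [550.7, 120.3, 76.4]
tool_rot: [3.141, -0.0, 1.525]
force: [-0.2, 0.8, -0.8]
width: 0.1
```

>>> play_rows:
  targets:
    - {"slide": [0, 1, 0], "turn": [0, 0, 0], "hand": 0}
    - {"slide": [0, 1, 0], "turn": [0, 0, 0], "hand": 0}
    - {"slide": [0, 0, 0], "turn": [0, 0, 0], "hand": 0}

```text
clock: 3.62
eef_pos: [552.5, 120.3, 76.3]
tool_rot: [-3.142, -0.0, 1.525]
force: [-0.8, 0.1, 0.7]
width: 0.1
```

```bash
python3 - <<'E'
from h import *
p,d=get_image("side"); cv2.imwrite("pics/side3z.png",cv2.resize(p[140:260,250:390],None,fx=5,fy=5,interpolation=cv2.INTER_CUBIC))
for i in range(3):
  s=read_state();print(s["eef_pos"],s["tool_rot"],s["force"])
E
```

```text
[552.49098705 120.35583979  76.27237499] [-3.14150764e+00 -2.39975406e-05  1.52514874e+00] [ 0.24266457 -0.28181181 -0.10894229]
[552.49098705 120.35583979  76.27237499] [-3.14150764e+00 -2.39975406e-05  1.52514874e+00] [ 0.24266457 -0.28181181 -0.10894229]
[552.49098705 120.35583979  76.27237499] [-3.14150764e+00 -2.39975406e-05  1.52514874e+00] [ 0.24266457 -0.28181181 -0.10894229]
```

View pics/side3z.png

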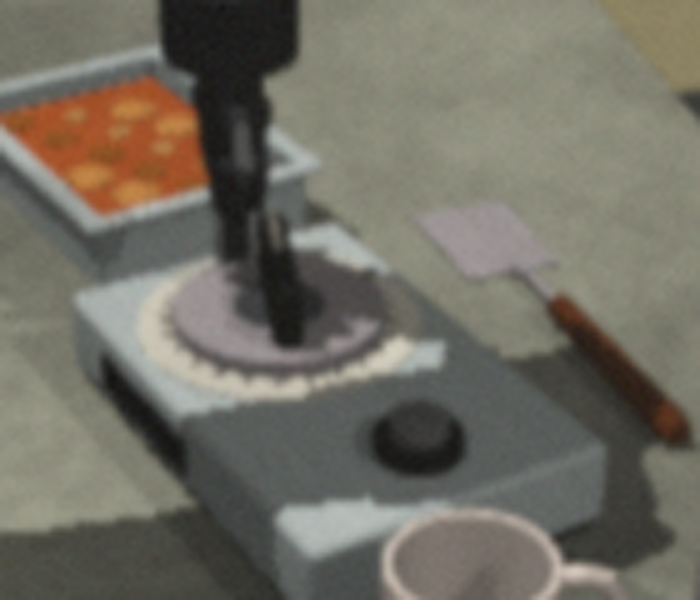

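>>> play_rows:
  targets:
    - {"slide": [2.3, 5.2, 0], "turn": [0, 0, 8], "hand": 0}
    - {"slide": [2.3, 5.2, 0], "turn": [0, 0, 8], "hand": 0}
    - {"slide": [2.3, 5.2, 0], "turn": [0, 0, 8], "hand": 0}
    - {"slide": [2.3, 5.2, 0], "turn": [0, 0, 8], "hand": 0}
    - {"slide": [0, 0, 0], "turn": [0, 0, 0], "hand": 0}

```text
clock: 4.3
eef_pos: [574.3, 124.5, 76.1]
tool_rot: [-3.141, 0.0, 0.969]
force: [-0.7, 0.4, 0.0]
width: 0.3
```

```bash
python3 - <<'E'
from h import *
p,d=get_image("side"); cv2.imwrite("pics/side4z.png",cv2.resize(p[140:260,250:390],None,fx=5,fy=5,interpolation=cv2.INTER_CUBIC))
p,d=get_image("top"); cv2.imwrite("pics/top4z.png",cv2.resize(p[150:270,240:400],None,fx=5,fy=5,interpolation=cv2.INTER_CUBIC))
s=read_state();print(s["eef_pos"],s["tool_rot"],s["force"])
e=s["eef_pos"][:2]-[571,83.8];a=s["tool_rot"][2];print(np.degrees(a),e@[np.cos(a),np.sin(a)],e@[np.sin(a),-np.cos(a)])
E
```

```text
[574.29760472 124.4051302   76.13057515] [-3.14100727e+00  1.82842115e-05  9.69542944e-01] [-1.06012929  0.22521041 -1.45246293]
55.550718726771926 35.3494744593166 -20.250072855193007
```

View pics/side4z.png

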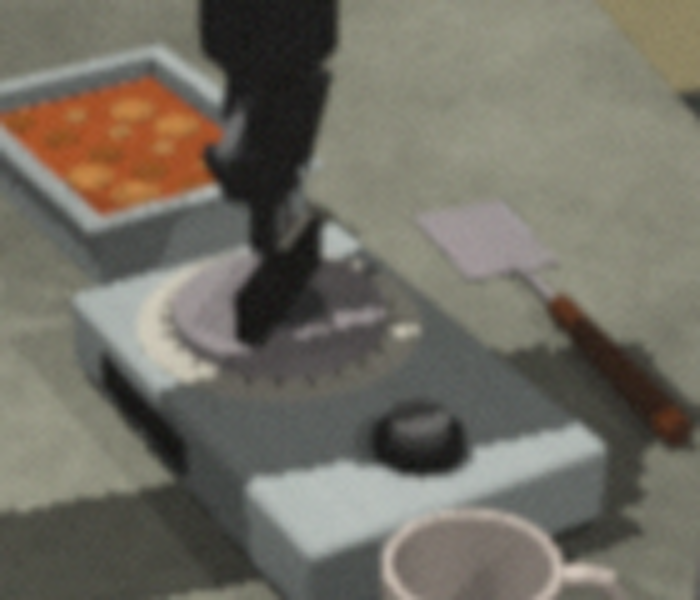

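View pics/top4z.png

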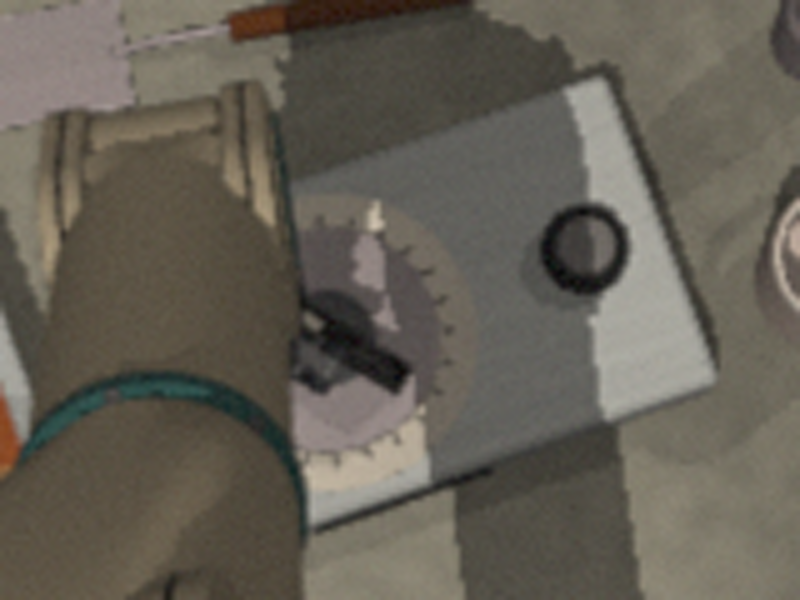

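The bar follows the finger (top view: tail end now at zoom 395,380, line through 315,310). I push another 16°, short of the line, then back away to measure.

>>> play_rows:
  targets:
    - {"slide": [2.3, 5.2, 0], "turn": [0, 0, 8], "hand": 0}
    - {"slide": [2.3, 5.2, 0], "turn": [0, 0, 8], "hand": 0}
    - {"slide": [0, 0, 0], "turn": [0, 0, 0], "hand": 0}
    - {"slide": [0, 0, 0], "turn": [0, 0, 0], "hand": 0}

```text
clock: 4.9
eef_pos: [585.6, 121.3, 76.3]
tool_rot: [-3.141, -0.0, 0.691]
force: [-0.8, 2.1, -0.1]
width: 0.2
```

```bash
python3 - <<'E'
from h import *
p,d=get_image("side"); cv2.imwrite("pics/side5z.png",cv2.resize(p[140:260,250:390],None,fx=5,fy=5,interpolation=cv2.INTER_CUBIC))
p,d=get_image("top"); cv2.imwrite("pics/top5z.png",cv2.resize(p[150:270,240:400],None,fx=5,fy=5,interpolation=cv2.INTER_CUBIC))
s=read_state();print(s["eef_pos"],s["tool_rot"],s["force"])
e=s["eef_pos"][:2]-[571,83.8];a=s["tool_rot"][2];print(np.degrees(a),e@[np.cos(a),np.sin(a)],e@[np.sin(a),-np.cos(a)])
E
```

```text
[585.55480187 121.30243328  76.31447548] [-3.14120370e+00 -3.36371903e-04  6.89356643e-01] [0.07621098 1.940297   0.18548449]
39.497226235661415 35.08437117613895 -19.681505489467256
```

View pics/top5z.png

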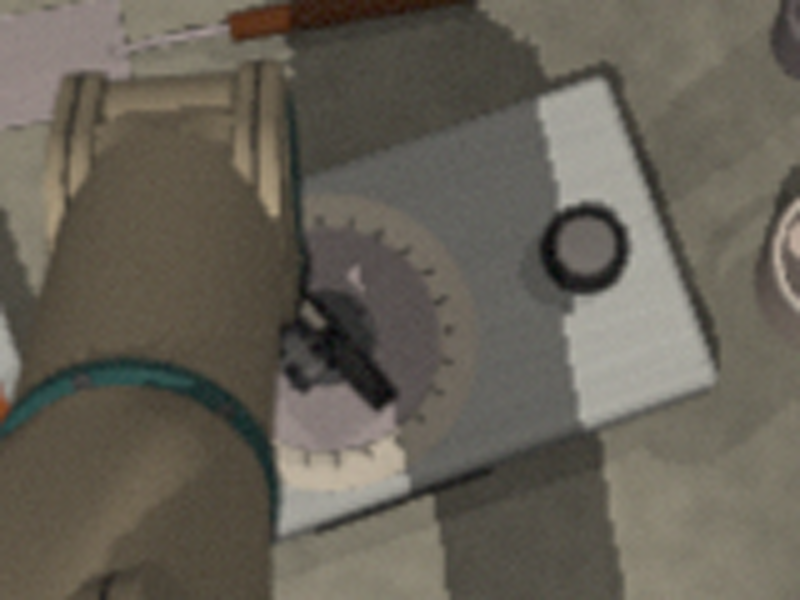

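View pics/side5z.png

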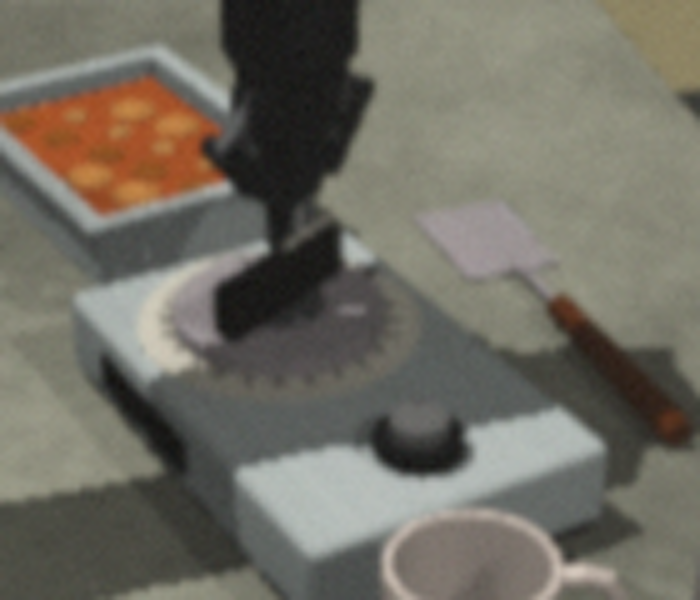

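>>> play_rows:
  targets:
    - {"slide": [0, -15, 0], "turn": [0, 0, 0], "hand": 0}
    - {"slide": [0, -5, -30], "turn": [0, 0, 0], "hand": 0}
    - {"slide": [0, 0, -50], "turn": [0, 0, 0], "hand": 0}
    - {"slide": [0, 0, -50], "turn": [0, 0, 0], "hand": 0}

```text
clock: 5.5
eef_pos: [572.0, 136.7, 207.5]
tool_rot: [-3.141, 0.001, 0.688]
force: [0.3, -0.3, -1.0]
width: -0.1
```

>>> play_rows:
  targets:
    - {"slide": [20, -48, 0], "turn": [0, 0, 0], "hand": 0}
    - {"slide": [20, -48, 0], "turn": [0, 0, 0], "hand": 0}
    - {"slide": [20, -48, 0], "turn": [0, 0, 0], "hand": 0}
    - {"slide": [20, -48, 0], "turn": [0, 0, 0], "hand": 0}
    - {"slide": [0, 0, 0], "turn": [0, 0, 0], "hand": 0}

```text
clock: 6.12
eef_pos: [509.3, 341.9, 205.8]
tool_rot: [-3.138, -0.0, 0.697]
force: [0.9, -0.3, -0.5]
width: -0.1
```

```bash
python3 - <<'E'
from h import *
p,d=get_image("top"); cv2.imwrite("pics/top6.png",p); cv2.imwrite("pics/top6z.png",cv2.resize(p[170:260,260:360],None,fx=6,fy=6,interpolation=cv2.INTER_CUBIC))
s=read_state();print(s["eef_pos"],s["tool_rot"],s["force"])
E
```

```text
[510.9547389  338.14640219 205.98812249] [-3.14084251e+00  5.47780712e-04  6.92915768e-01] [ 1.03256338 -0.52296875 -0.86072891]
```

View pics/top6z.png

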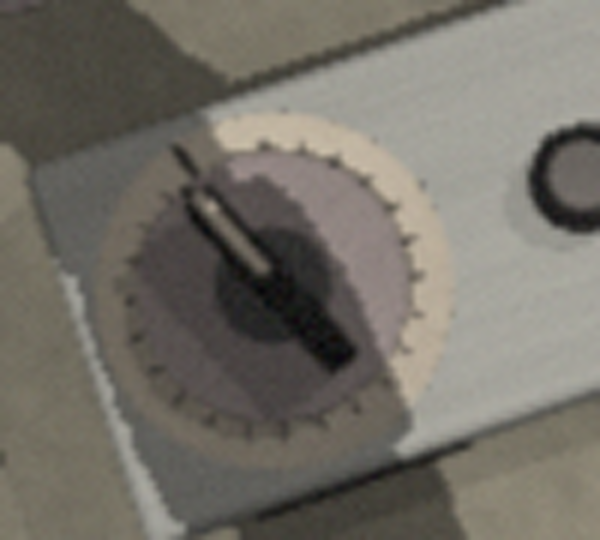

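```bash
cat > m.py <<'E'
from h import *
from scipy.ndimage import map_coordinates
def polar(img,cx,cy,z,r,th):
    X=np.c_[cx+r*np.cos(th),cy+r*np.sin(th),np.full(len(th),z)]
    u=proj("top",X); return map_coordinates(img,[u[:,1],u[:,0]],order=1)
def ticks(img,cx,cy,z=55.5):
    th=np.radians(np.arange(0,360,.5))
    prof=np.mean([polar(img,cx,cy,z,r,th) for r in(61.5,63,64.5,66)],0)
    lng=np.mean([polar(img,cx,cy,z,r,th) for r in(69,71,73,75,77)],0)
    return th,prof,lng
def white(img,c,z=101.):
    pass
E
python3 - <<'E'
from m import *
i0=cv2.imread("pics/top0.png",0).astype(float); i6=cv2.imread("pics/top6.png",0).astype(float)
cx,cy=570.9,84.1
from scipy.optimize import least_squares
from scipy.signal import find_peaks
for it in range(3):
    th,pr,lg=ticks(i0,cx,cy)
    bg=cv2.blur(np.tile(pr,3)[None].astype(np.float32),(61,1))[0][720:1440]
    k,_=find_peaks(-(np.tile(pr,3)),prominence=8)
    k=k[(k>=720)&(k<1440)]-720
    ang=[]
    for q in k:
        w=np.arange(q-9,q+10)%720; v=pr[w]; wt=np.clip(v.max()-10-v,0,None)
        ang.append(np.degrees(th[q])+ (wt*np.arange(-9,10)).sum()/max(wt.sum(),1e-9)*.5)
    ang=np.array(ang)
    def res(x): # x: phase, dx,dy
        a=np.radians(ang); P=np.c_[64*np.cos(a)-x[1],64*np.sin(a)-x[2]]
        d=np.degrees(np.arctan2(P[:,1],P[:,0]))-x[0]; return (d+7.5)%15-7.5
    best=min((least_squares(res,[p,0,0],loss='soft_l1') for p in range(0,15,3)),key=lambda s:s.cost)
    print(len(k),best.x,np.round(res(best.x),1))
    cx+=best.x[1];cy+=best.x[2]
print("axis",cx,cy)
for im in(i0,i6):
    th,pr,lg=ticks(im,cx,cy)
    q=lg[20:120].argmin()+20; w=np.arange(q-12,q+13); wt=np.clip(np.median(lg[w])-6-lg[w],0,None)
    print("long line",np.degrees(th[q]),(np.degrees(th[w])*wt).sum()/wt.sum(),lg[w].round())
E
```

```text
25 [3.71623394 0.05976603 0.14769275] [-0.6 -0.6 -0.1 -0.2  0.5  0.1  0.1  0.3  0.2 -0.1  0.1  0.4 -0.6 -0.3
  0.  -0.3 -0.  -0.3  0.4  0.1  0.5  0.4 -0.1  2.2 -1.1]
25 [1.87111074e+01 6.08948033e-03 2.01065853e-03] [-0.7 -0.6 -0.1 -0.2  0.4  0.   0.1  0.3  0.2 -0.1  0.1  0.4 -0.6 -0.3
  0.1 -0.3 -0.  -0.4  0.4  0.1  0.5  0.4 -0.1  2.4 -1.1]
25 [ 1.87110038e+01 -5.70867442e-04 -1.90730486e-04] [-0.7 -0.6 -0.1 -0.2  0.4  0.   0.1  0.3  0.2 -0.1  0.1  0.4 -0.6 -0.3
  0.1 -0.3 -0.  -0.4  0.3  0.1  0.5  0.4 -0.1  2.4 -1.1]
axis 570.9652846391042 84.24951267470922
long line 34.0 34.0005177563685 [176. 175. 174. 171. 166. 158. 147. 134. 120. 106.  93.  83.  79.  81.
  91. 105. 121. 135. 148. 158. 165. 171. 174. 175. 175.]
long line 34.0 33.955142618032475 [106. 105. 104. 103. 100.  95.  89.  81.  72.  64.  56.  51.  49.  51.
  57.  65.  74.  83.  90.  96.  99. 102. 104. 105. 106.]
```

```bash
cat >> m.py <<'E'
def index(img,guess,c=(570.97,84.25)):
    out={}
    th=np.radians(guess+np.arange(-25,25.1,.25))
    for r in (15,20,25,30,35,40,44):
        v=polar(img,*c,101.,r,th); 
        n=len(th)//2; s=np.arange(len(th)); 
        win=abs(s-n)<= int(np.degrees(9/r)*4)  # +-9mm
        w=np.where(win,np.clip(v-v[win].min()-0.35*np.ptp(v[win]),0,None),0)
        out[r]=np.degrees((th*w).sum()/w.sum())
    P=np.array([[r*np.cos(np.radians(a)),r*np.sin(np.radians(a))] for r,a in out.items()])
    d=P-P.mean(0); e=np.linalg.svd(d)[2][0]; e*=np.sign(e@P.mean(0))
    dr=np.degrees(np.arctan2(e[1],e[0]))
    blk={}
    for r in (52,54,56,58):
        v=polar(img,*c,67.,r,th); win=abs(np.degrees(th)-guess)<10
        w=np.where(win,np.clip(np.median(v[win])-5-v,0,None),0); blk[r]=np.degrees((th*w).sum()/w.sum())
    return out,dr,blk
E
python3 - <<'E'
from m import *
for f,g in(("top0",87.5),("top6",40)):
    i=cv2.imread(f"pics/{f}.png",0).astype(float); o,dr,b=index(i,g)
    print(f,{k:round(v,1) for k,v in o.items()},"dir",round(dr,1),"black",{k:round(v,1) for k,v in b.items()})
E
```

```text
top0 {15: np.float64(85.7), 20: np.float64(85.0), 25: np.float64(85.7), 30: np.float64(85.8), 35: np.float64(86.2), 40: np.float64(85.9), 44: np.float64(85.5)} dir 86.0 black {52: np.float64(86.7), 54: np.float64(85.7), 56: np.float64(85.4), 58: np.float64(85.5)}
top6 {15: np.float64(42.7), 20: np.float64(41.0), 25: np.float64(39.5), 30: np.float64(39.7), 35: np.float64(39.3), 40: np.float64(39.5), 44: np.float64(40.0)} dir 38.4 black {52: np.float64(41.6), 54: np.float64(42.7), 56: np.float64(41.7), 58: np.float64(41.7)}
```

The dial is at about 39.6° and the long line at 33.8° (world), so about 5.8° clockwise remains. I return by the same path and push that much.

>>> play_rows:
  targets:
    - {"slide": [-20, 48, 0], "turn": [0, 0, 0], "hand": 0}
    - {"slide": [-20, 48, 0], "turn": [0, 0, 0], "hand": 0}
    - {"slide": [-20, 48, 0], "turn": [0, 0, 0], "hand": 0}
    - {"slide": [-20, 48, 0], "turn": [0, 0, 0], "hand": 0}
    - {"slide": [0, 0, 0], "turn": [0, 0, 0], "hand": 0}

```text
clock: 6.8
eef_pos: [574.2, 127.9, 206.8]
tool_rot: [3.137, 0.002, 0.676]
force: [0.0, 0.0, 0.5]
width: -0.2
```

>>> play_rows:
  targets:
    - {"slide": [0, 0, 50], "turn": [0, 0, 0], "hand": 0}
    - {"slide": [0, 0, 50], "turn": [0, 0, 0], "hand": 0}
    - {"slide": [0, 0, 30], "turn": [0, 0, 0], "hand": 0}
    - {"slide": [0, 0, 0], "turn": [0, 0, 0], "hand": 0}
    - {"slide": [0, 10, 0], "turn": [0, 0, 0], "hand": 0}

```text
clock: 7.42
eef_pos: [579.8, 129.3, 77.5]
tool_rot: [3.141, -0.001, 0.689]
force: [0.3, 0.1, 0.2]
width: -0.0
```

>>> play_rows:
  targets:
    - {"slide": [0, 8, 0], "turn": [0, 0, 0], "hand": 0}
    - {"slide": [0, 2, 0], "turn": [0, 0, 0], "hand": 0}
    - {"slide": [0, 0, 0], "turn": [0, 0, 0], "hand": 0}

```text
clock: 7.8
eef_pos: [586.1, 120.8, 76.9]
tool_rot: [3.141, -0.001, 0.687]
force: [0.5, 0.0, 0.2]
width: -0.0
```

>>> play_rows:
  targets:
    - {"slide": [0.9, 1.9, 0], "turn": [0, 0, 2.9], "hand": 0}
    - {"slide": [0.9, 1.9, 0], "turn": [0, 0, 2.9], "hand": 0}
    - {"slide": [0, 0, 0], "turn": [0, 0, 0], "hand": 0}
    - {"slide": [0, 0, 0], "turn": [0, 0, 0], "hand": 0}

```text
clock: 8.3
eef_pos: [589.3, 119.4, 76.2]
tool_rot: [-3.141, 0.0, 0.587]
force: [-1.6, 0.5, 1.1]
width: 0.2
```

Yaw is now 33.6°. I retreat and measure.

>>> play_rows:
  targets:
    - {"slide": [0, -15, 0], "turn": [0, 0, 0], "hand": 0}
    - {"slide": [0, -5, -30], "turn": [0, 0, 0], "hand": 0}
    - {"slide": [0, 0, -50], "turn": [0, 0, 0], "hand": 0}
    - {"slide": [0, 0, -50], "turn": [0, 0, 0], "hand": 0}

```text
clock: 8.8
eef_pos: [577.7, 136.5, 207.3]
tool_rot: [-3.142, 0.001, 0.587]
force: [0.2, 0.2, 0.1]
width: 0.2
```

>>> play_rows:
  targets:
    - {"slide": [20, -48, 0], "turn": [0, 0, 0], "hand": 0}
    - {"slide": [20, -48, 0], "turn": [0, 0, 0], "hand": 0}
    - {"slide": [20, -48, 0], "turn": [0, 0, 0], "hand": 0}
    - {"slide": [20, -48, 0], "turn": [0, 0, 0], "hand": 0}
    - {"slide": [0, 0, 0], "turn": [0, 0, 0], "hand": 0}

```text
clock: 9.43
eef_pos: [535.4, 347.1, 205.5]
tool_rot: [-3.138, -0.001, 0.596]
force: [-0.4, -0.2, -0.5]
width: 0.0
```

```bash
python3 - <<'E'
from m import *
p,d=get_image("top"); cv2.imwrite("pics/top7.png",p); cv2.imwrite("pics/top7z.png",cv2.resize(p[170:260,260:360],None,fx=6,fy=6,interpolation=cv2.INTER_CUBIC))
s=read_state();print(s["eef_pos"],s["tool_rot"],s["force"])
i=cv2.imread(f"pics/top7.png",0).astype(float); o,dr,b=index(i,34)
print({k:round(v,1) for k,v in o.items()},"dir",round(dr,1),"black",{k:round(v,1) for k,v in b.items()})
th=np.radians(np.arange(20,50,1)); print(polar(i,570.97,84.25,67.,55,th).round(),polar(i,570.97,84.25,55.5,72,th).round())
E
```

```text
[536.91075561 343.07351527 205.69514227] [-3.14068582e+00  4.30523738e-04  5.91388704e-01] [ 0.3109005  -1.32773909  0.02799284]
{15: np.float64(36.2), 20: np.float64(35.3), 25: np.float64(33.2), 30: np.float64(34.7), 35: np.float64(33.9), 40: np.float64(34.6), 44: np.float64(34.7)} dir 34.0 black {52: np.float64(35.7), 54: np.float64(39.7), 56: np.float64(34.8), 58: np.float64(34.7)}
[81. 82. 83. 83. 81. 77. 74. 73. 73. 75. 77. 78. 75. 66. 61. 59. 64. 70.
 73. 71. 71. 73. 77. 78. 79. 80. 81. 82. 83. 83.] [181. 182. 183. 182. 181. 164. 144. 127. 115. 105.  95.  82.  66.  51.
  36.  51.  71.  89.  99. 105. 106. 106. 106. 105. 105. 105. 105. 105.
 105. 105.]
```

View pics/top7z.png

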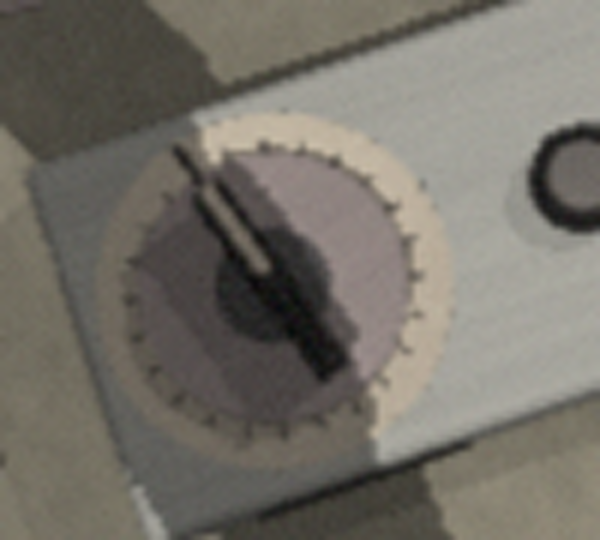

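The top view shows the index lined up with the long line (zoom 185,158), but the arm's shadow edge crosses it. I'll move farther off for a clean measurement before pressing start.

>>> play_rows:
  targets:
    - {"slide": [-9, -48, 0], "turn": [0, 0, 0], "hand": 0}
    - {"slide": [-9, -48, 0], "turn": [0, 0, 0], "hand": 0}
    - {"slide": [-9, -48, 0], "turn": [0, 0, 0], "hand": 0}
    - {"slide": [-9, -48, 0], "turn": [0, 0, 0], "hand": 0}
    - {"slide": [0, 0, 0], "turn": [0, 0, 0], "hand": 0}

```text
clock: 10.1
eef_pos: [398.6, 483.0, 205.9]
tool_rot: [-3.139, 0.001, 0.592]
force: [0.1, -1.4, -0.1]
width: -0.0
```

```bash
python3 - <<'E'
from m import *
ims=[get_image("top")[0] for _ in range(4)]; p=np.mean(ims,0).astype(np.uint8)
cv2.imwrite("pics/top8.png",p); cv2.imwrite("pics/top8z.png",cv2.resize(p[170:260,260:360],None,fx=6,fy=6,interpolation=cv2.INTER_CUBIC))
s=read_state();print(s["eef_pos"],s["tool_rot"])
i=cv2.imread(f"pics/top8.png",0).astype(float); o,dr,b=index(i,34)
print({k:round(v,1) for k,v in o.items()},"dir",round(dr,1),"black",{k:round(v,1) for k,v in b.items()})
th,pr,lg=ticks(i,570.97,84.25); w=np.arange(56,81); wt=np.clip(np.median(lg[w])-6-lg[w],0,None);print((np.degrees(th[w])*wt).sum()/wt.sum())
th=np.radians(np.arange(20,50,1)); print(polar(i,570.97,84.25,67.,55,th).round(),polar(i,570.97,84.25,55.5,72,th).round())
E
```

```text
[404.49772121 477.89259612 206.43038707] [ 3.13988206e+00 -3.45371938e-04  5.82753440e-01]
{15: np.float64(36.4), 20: np.float64(35.3), 25: np.float64(35.4), 30: np.float64(35.5), 35: np.float64(35.3), 40: np.float64(35.5), 44: np.float64(35.3)} dir 35.0 black {52: np.float64(28.7), 54: np.float64(26.7), 56: np.float64(31.0), 58: np.float64(34.2)}
34.00208061717221
[ 80.  80.  81.  81.  79.  75.  79.  84.  91. 100. 109. 116. 113. 101.
  96.  93. 100. 107. 109. 110. 114. 119. 126. 128. 131. 133. 135. 134.
 135. 135.] [177. 177. 177. 178. 178. 178. 179. 178. 177. 175. 162. 142. 114.  87.
  64.  85. 117. 146. 163. 173. 176. 176. 175. 175. 175. 175. 175. 174.
 174. 174.]
```

View pics/top8z.png

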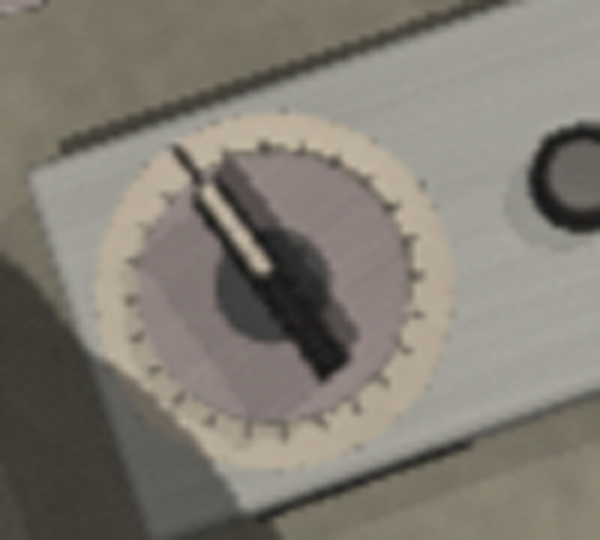

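```bash
python3 - <<'E'
from m import *
p=np.mean([get_image("side")[0] for _ in range(4)],0).astype(np.uint8); cv2.imwrite("pics/side8.png",p)
cv2.imwrite("pics/side8z.png",cv2.resize(p[180:230,290:345],None,fx=12,fy=12,interpolation=cv2.INTER_CUBIC))
i=cv2.imread("pics/top8.png",0).astype(float)
# sub-pixel: black line at z67 / long line at several radii, detrended
th=np.radians(np.arange(24,46,.25))
for z,rs in((67,(53,55,57,59)),(55.5,(66,69,72,75,78))):
    for r in rs:
        v=polar(i,570.97,84.25,z,r,th); j=abs(np.degrees(th)-34.5)<3; 
        c=np.polyfit(np.degrees(th[j])-34.5,v[j],2); print(z,r,34.5-c[1]/2/c[0])
# bar edges at z~101: dark-to-white gradients
for r in(-44,-40,-35,-30,20,25,30,35,40,44):
    lat=np.arange(-16,16.1,.5); a=np.radians(34.5)
    X=np.c_[570.97+r*np.cos(a)-lat*np.sin(a),84.25+r*np.sin(a)+lat*np.cos(a),np.full(len(lat),98.+3*(abs(lat)<4))]
    u=proj("top",X); print(r,map_coordinates(i,[u[:,1],u[:,0]],order=1).round().astype(int)[::2])
E
```

```text
67 53 33.014785761606156
67 55 34.70996379115456
67 57 34.80407842279662
67 59 34.33322482646418
55.5 66 33.87978319970992
55.5 69 33.9942459954764
55.5 72 34.055437283569994
55.5 75 34.15154223748997
55.5 78 34.21668573924166
-44 [110 102  97  95  91  86  78  66  56  47  37  32  31  30  32  33  34  34
  33  29  27  32  39  48  68  88 106 113 119 122 122 121 120]
-40 [ 92  84  82  82  81  79  75  70  59  47  36  28  27  28  30  31  32  31
  30  30  30  33  41  51  68  87 102 112 118 122 123 123 123]
-35 [ 94  85  82  80  78  76  72  67  59  51  42  36  33  31  31  31  33  33
  33  31  30  33  37  45  67  88 107 113 118 121 121 121 120]
-30 [ 89  84  81  80  79  74  69  62  54  45  36  33  31  30  30  31  32  32
  31  30  32  34  40  53  70  90 106 113 118 121 122 121 120]
20 [ 91  84  79  76  76  76  76  68  58  51  53  69  95 119 143 164 175 169
 157 136 103  76  52  49  52  60  76  91 106 112 114 117 119]
25 [ 96  88  82  79  80  80  78  70  61  52  55  64  81 105 133 156 161 157
 147 125  99  73  53  56  68  86 102 115 122 122 122 122 122]
30 [ 92  85  81  80  79  79  76  70  61  52  51  56  74 106 137 160 168 169
 161 136 106  78  61  55  58  72  91 106 117 121 122 122 122]
35 [101  91  83  81  80  80  75  69  61  54  54  61  82 106 136 157 164 165
 155 134 102  72  54  45  47  65  85 104 114 118 121 122 122]
40 [ 95  88  82  80  80  79  75  69  60  52  49  49  71  99 129 149 163 172
 158 137 108  82  65  57  58  76  94 110 118 122 124 125 126]
44 [ 97  89  83  81  80  80  78  73  67  60  58  61  77 107 139 158 165 171
 167 140 111  83  74  71  72  84 100 117 127 131 133 134 134]
```

View pics/side8z.png

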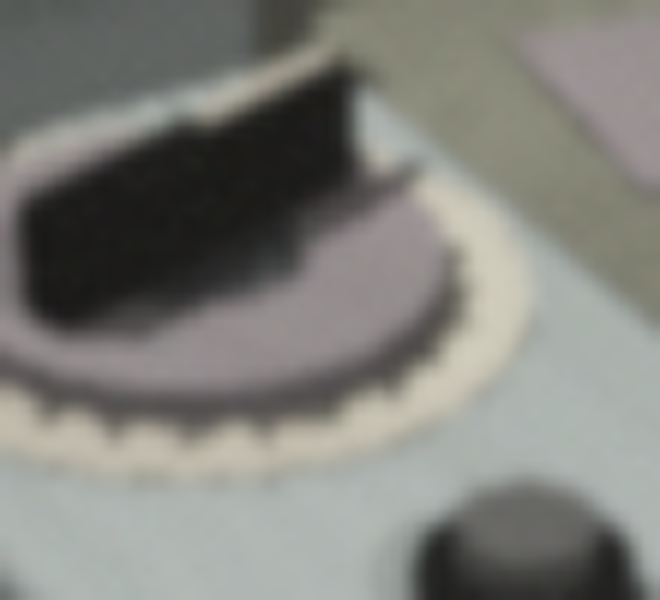

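Index at about 34.6°, long line at about 34.0°: within a degree (≈0.6 mm at the rim). The dial is set. Next is the button at about (617, -53).

>>> play_rows:
  targets:
    - {"slide": [-10.8, 50.9, 0], "turn": [0, 0, 0], "hand": 0}
    - {"slide": [-10.8, 50.9, 0], "turn": [0, 0, 0], "hand": 0}
    - {"slide": [-10.8, 50.9, 0], "turn": [0, 0, 0], "hand": 0}
    - {"slide": [-10.8, 50.9, 0], "turn": [0, 0, 0], "hand": 0}
    - {"slide": [-10.8, 50.9, 0], "turn": [0, 0, 0], "hand": 0}

```text
clock: 11.12
eef_pos: [499.3, 236.0, 206.5]
tool_rot: [3.141, -0.001, 0.585]
force: [0.8, 0.4, 0.7]
width: -0.1
```

>>> play_rows:
  targets:
    - {"slide": [-10.8, 50.9, 0], "turn": [0, 0, 0], "hand": 0}
    - {"slide": [-10.8, 50.9, 0], "turn": [0, 0, 0], "hand": 0}
    - {"slide": [-10.8, 50.9, 0], "turn": [0, 0, 0], "hand": 0}
    - {"slide": [-10.8, 50.9, 0], "turn": [0, 0, 0], "hand": 0}
    - {"slide": [-10.8, 50.9, 0], "turn": [0, 0, 0], "hand": 0}

```text
clock: 11.75
eef_pos: [594.7, -6.0, 206.5]
tool_rot: [3.141, -0.0, 0.585]
force: [0.7, 0.5, -0.3]
width: -0.1
```

>>> play_rows:
  targets:
    - {"slide": [-10.8, 50.9, 0], "turn": [0, 0, 0], "hand": 0}
    - {"slide": [0, 0, 0], "turn": [0, 0, 0], "hand": 0}
    - {"slide": [0, 0, 0], "turn": [0, 0, 0], "hand": 0}
    - {"slide": [0, 0, 0], "turn": [0, 0, 0], "hand": 0}

```text
clock: 12.25
eef_pos: [613.0, -50.3, 206.2]
tool_rot: [-3.14, -0.0, 0.588]
force: [0.1, -0.5, 0.4]
width: 0.1
```

>>> play_rows:
  targets:
    - {"slide": [1.8, 4.5, 40], "turn": [0, 0, 0], "hand": 0}
    - {"slide": [0, 0, 40], "turn": [0, 0, 0], "hand": 0}
    - {"slide": [0, 0, 32], "turn": [0, 0, 0], "hand": 0}
    - {"slide": [0, 0, 0], "turn": [0, 0, 0], "hand": 0}
    - {"slide": [0, 0, 0], "turn": [0, 0, 0], "hand": 0}

```text
clock: 12.88
eef_pos: [618.2, -54.2, 95.5]
tool_rot: [3.141, -0.001, 0.587]
force: [0.1, 0.3, 0.4]
width: -0.2
```

```bash
python3 - <<'E'
from h import *
p,d=get_image("side"); cv2.imwrite("pics/side9z.png",cv2.resize(p[140:260,250:390],None,fx=5,fy=5,interpolation=cv2.INTER_CUBIC))
p,d=get_image("top"); cv2.imwrite("pics/top9z.png",cv2.resize(p[150:270,240:400],None,fx=5,fy=5,interpolation=cv2.INTER_CUBIC))
s=read_state();print(s["eef_pos"],s["force"])
E
```

```text
[618.60830278 -54.64366378  96.09869558] [ 0.17768256 -0.26801303  0.392342  ]
```

View pics/side9z.png

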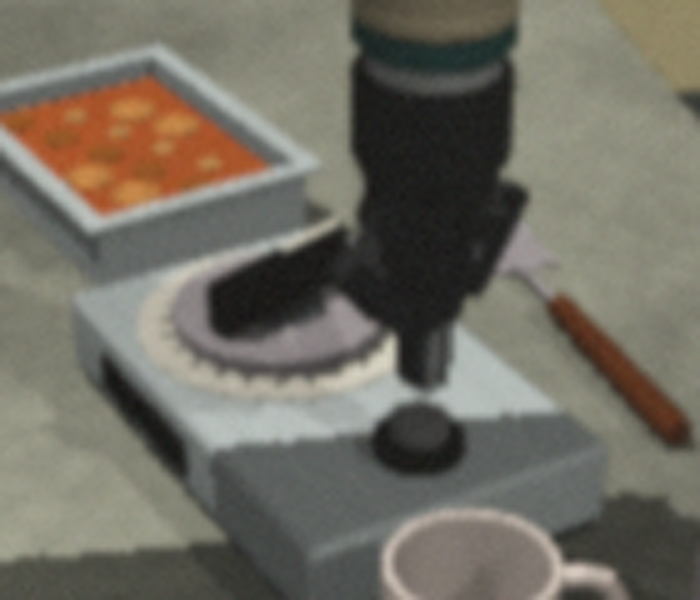

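View pics/top9z.png

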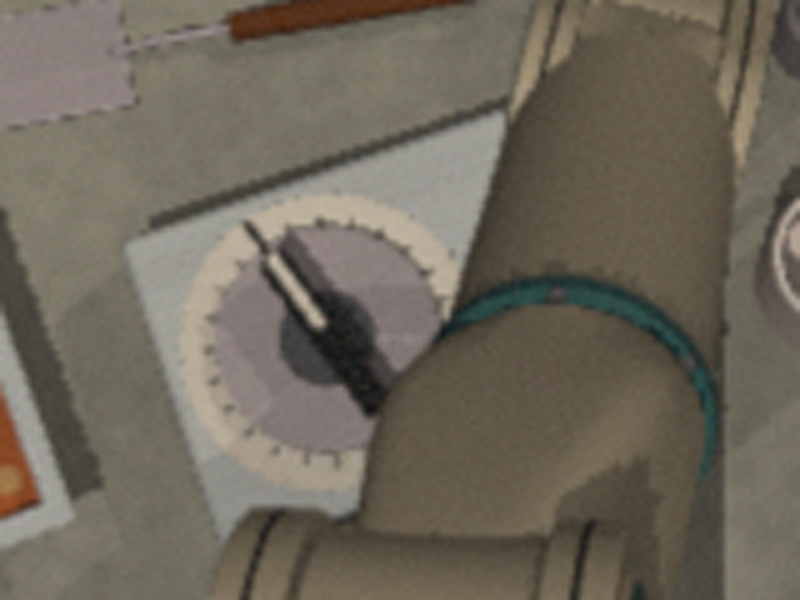

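Side view: fingertip (425,385) right above the button cap (420,425). In the unshadowed top view the index meets the long line (250,228). I descend.

>>> play_rows:
  targets:
    - {"slide": [-0.5, -1.5, 8], "turn": [0, 0, 0], "hand": 0}
    - {"slide": [0, 0, 4], "turn": [0, 0, 0], "hand": 0}
    - {"slide": [0, 0, 0], "turn": [0, 0, 0], "hand": 0}

```text
clock: 13.35
eef_pos: [615.7, -53.8, 81.9]
tool_rot: [-3.141, 0.001, 0.586]
force: [-0.3, 0.4, 0.4]
width: -0.3
```

>>> play_rows:
  targets:
    - {"slide": [0, 0, 2], "turn": [0, 0, 0], "hand": 0}
    - {"slide": [0, 0, 2], "turn": [0, 0, 0], "hand": 0}
    - {"slide": [0, 0, 0], "turn": [0, 0, 0], "hand": 0}

```text
clock: 13.72
eef_pos: [616.0, -53.9, 78.1]
tool_rot: [-3.141, 0.0, 0.586]
force: [0.2, 0.4, 0.7]
width: -0.2
```

>>> play_rows:
  targets:
    - {"slide": [0, 0, 2], "turn": [0, 0, 0], "hand": 0}
    - {"slide": [0, 0, 1], "turn": [0, 0, 0], "hand": 0}
    - {"slide": [0, 0, 0], "turn": [0, 0, 0], "hand": 0}

```text
clock: 14.1
eef_pos: [616.3, -53.9, 75.5]
tool_rot: [3.141, -0.0, 0.586]
force: [0.2, 0.3, 2.5]
width: -0.1
```

>>> play_rows:
  targets:
    - {"slide": [0, 0, 2], "turn": [0, 0, 0], "hand": 0}
    - {"slide": [0, 0, 2], "turn": [0, 0, 0], "hand": 0}
    - {"slide": [0, 0, 0], "turn": [0, 0, 0], "hand": 0}

```text
clock: 14.48
eef_pos: [616.3, -53.9, 71.4]
tool_rot: [3.141, -0.0, 0.586]
force: [-0.7, -1.6, 4.2]
width: 0.1
```

>>> play_rows:
  targets:
    - {"slide": [0, 0, 1.5], "turn": [0, 0, 0], "hand": 0}
    - {"slide": [0, 0, 0], "turn": [0, 0, 0], "hand": 0}
    - {"slide": [0, 0, 0], "turn": [0, 0, 0], "hand": 0}

```text
clock: 14.85
eef_pos: [616.3, -53.9, 71.0]
tool_rot: [3.141, -0.001, 0.586]
force: [-1.8, 0.5, 12.0]
width: -0.1
```

>>> play_rows:
  targets:
    - {"slide": [0, 0, 1], "turn": [0, 0, 0], "hand": 0}
    - {"slide": [0, 0, 0], "turn": [0, 0, 0], "hand": 0}
    - {"slide": [0, 0, 0], "turn": [0, 0, 0], "hand": 0}

```text
clock: 15.22
eef_pos: [616.4, -54.0, 70.9]
tool_rot: [3.141, -0.001, 0.586]
force: [-3.6, 1.0, 18.8]
width: -0.0
```

>>> play_rows:
  targets:
    - {"slide": [0, 0, -5], "turn": [0, 0, 0], "hand": 0}
    - {"slide": [0, 0, -10], "turn": [0, 0, 0], "hand": 0}
    - {"slide": [0, 0, -40], "turn": [0, 0, 0], "hand": 0}
    - {"slide": [0, 0, -50], "turn": [0, 0, 0], "hand": 0}
    - {"slide": [0, 0, -40], "turn": [0, 0, 0], "hand": 0}

```text
clock: 15.85
eef_pos: [616.0, -53.9, 215.5]
tool_rot: [3.141, -0.0, 0.586]
force: [0.3, 0.2, 0.3]
width: -0.1
```

>>> play_rows:
  targets:
    - {"slide": [10.8, -50.9, 0], "turn": [0, 0, 0], "hand": 0}
    - {"slide": [10.8, -50.9, 0], "turn": [0, 0, 0], "hand": 0}
    - {"slide": [10.8, -50.9, 0], "turn": [0, 0, 0], "hand": 0}
    - {"slide": [10.8, -50.9, 0], "turn": [0, 0, 0], "hand": 0}
    - {"slide": [10.8, -50.9, 0], "turn": [0, 0, 0], "hand": 0}

```text
clock: 16.48
eef_pos: [519.2, 189.5, 213.7]
tool_rot: [-3.141, 0.001, 0.586]
force: [0.4, 0.3, -1.3]
width: -0.1
```

>>> play_rows:
  targets:
    - {"slide": [10.8, -50.9, 0], "turn": [0, 0, 0], "hand": 0}
    - {"slide": [10.8, -50.9, 0], "turn": [0, 0, 0], "hand": 0}
    - {"slide": [10.8, -50.9, 0], "turn": [0, 0, 0], "hand": 0}
    - {"slide": [10.8, -50.9, 0], "turn": [0, 0, 0], "hand": 0}
    - {"slide": [10.8, -50.9, 0], "turn": [0, 0, 0], "hand": 0}

```text
clock: 17.1
eef_pos: [423.4, 431.2, 213.6]
tool_rot: [3.141, 0.001, 0.586]
force: [1.3, -0.1, -0.4]
width: 0.2
```

>>> play_rows:
  targets:
    - {"slide": [0, 0, 0], "turn": [0, 0, 0], "hand": 0}
    - {"slide": [0, 0, 0], "turn": [0, 0, 0], "hand": 0}
    - {"slide": [0, 0, 0], "turn": [0, 0, 0], "hand": 0}

```text
clock: 17.48
eef_pos: [425.5, 428.1, 213.8]
tool_rot: [3.141, 0.0, 0.583]
force: [-0.1, -0.4, 0.0]
width: -0.6
```

```bash
python3 - <<'E'
from m import *
ims=[get_image("top") for _ in range(3)]; p=np.mean([q[0] for q in ims],0).astype(np.uint8)
cv2.imwrite("pics/top10.png",p); cv2.imwrite("pics/top10z.png",cv2.resize(p[130:270,240:440],None,fx=4,fy=4,interpolation=cv2.INTER_CUBIC))
i=cv2.imread("pics/top10.png",0).astype(float); o,dr,b=index(i,34.5)
print({k:round(v,1) for k,v in o.items()},"dir",round(dr,1))
d=ims[0][1];d0=np.load("pics/top0.npy");print("button depth change",d[197:202,354:359].mean()-d0[197:202,354:359].mean())
i0=cv2.imread("pics/top0.png");df=cv2.absdiff(i0,p).max(2)
for n,(x0,y0,x1,y1) in dict(pan=(150,190,258,290),turner=(228,138,342,178),shaker=(392,132,420,168),mug=(388,170,430,220)).items(): print(n,np.percentile(df[y0:y1,x0:x1],[50,95]))
print(read_state()["eef_pos"],read_state()["clock"])
E
```

```text
{15: np.float64(36.3), 20: np.float64(35.3), 25: np.float64(35.4), 30: np.float64(35.5), 35: np.float64(35.3), 40: np.float64(35.5), 44: np.float64(35.3)} dir 35.1
button depth change -0.45166016
pan [35. 67.]
turner [2. 5.]
shaker [2. 5.]
mug [2. 5.]
[425.25990655 428.76184775 213.94849411] 17.625
```

View pics/top10z.png

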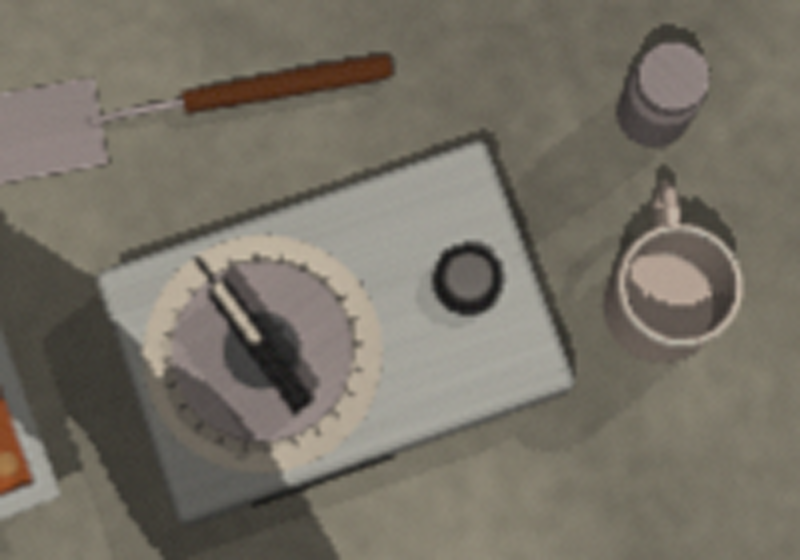

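Index and long line are still aligned (zoom 205,268), the button is back up (470,278), and the turner, shaker and mug are unchanged. The pan's pixel difference looks like arm shadow. I'm handing it in.

```bash
python3 -c "
from cell import *
print(finish_job())"
```

```text
the job is handed in; nothing more can be done
None
```

The timer is set and started, and I've handed the job in at about 17.6 s of the 51 s allowed.

- **Dial:** I pushed the bar clockwise with the closed fingertips on its left side, without pinching, in two stages. After the first I measured it from the top camera, then turned the last 6° or so.
- **Alignment:** The last pictures put the index at about 34.6–35.3°, depending on the method, and the long line at about 33.7–34.0°. The index probably stops about 1° (1 mm at the rim) short of the line. The methods disagreed by about half a degree, and I left the dial there. It read the same before and after the button press.
- **Start button:** I pressed it straight down about 6 mm until it stopped, with the force rising to 19 N, then let it go. The depth picture shows it back up, within 0.5 mm of where it started.
- **Other objects:** The turner, shaker and mug are unchanged in the pictures. The check on the pan was inconclusive: its pixels differed a lot, which I put down to the arm and its shadow covering it. The part of the pan still in view showed no obvious shift, and the arm stayed well clear of it.

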